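# Seat the cone head in the deburring unit's taper spindle

## Robot

A 6-joint arm with a two-finger parallel gripper is mounted at the origin on a cart in front of the work surface, level with it; the furniture and walls round the work are solid. World frame = base frame: x ahead of the robot, y to its left, z up, the work surface at z = 0. Lengths are in m, angles in rad, forces in N, time in s.
With the tool pointing down it reaches from about 0.375 to 0.9 m from the base axis. Payload 3.1 kg.
Tool frame: the origin (TCP) lies midway between the tips of the shut fingers; the grasp point (between the pads) lies 19 mm behind it; z points along the fingers, x is the direction in which the jaws open and shut, and the axes are right-handed (so a half turn about z gives the same grasp; the last joint's range is limited). The gripper opens to 85 mm and grips with 20 to 120 N. Pads are 22 mm wide; open, the fingers measure 114 mm over their backs; the gripper's body (76 mm by 85 mm) begins 54 mm behind the grasp point. The pads swing forward as they close: fully open they stand 13 mm farther back than shut.
Start: joints at [1.155, 0.527, 1.433, -0, 1.181, -0.178], TCP at [0.147, 0.607, 0.231] pointing down, gripper open.
Joint ranges: [-3.08, 3.08], [-0.75, 2.2], [0.22, 2.44], [-1.43, 4.57], [0, 2.65], [-2.85, 2.85]. Speed limits (rad/s): [2.79, 2.79, 3.14, 3.14, 3.14, 3.14].

## Interface

Orientations are given as a unit quaternion [x, y, z, w].
In Python, from station import * gives the robot as it stands.
- The arm moves only by the tool servo_tool, never from a script. Its argument "targets" is a list of rows, each a list of 6 numbers: the shift along the tool's x, y, z in mm, then the turn, a rotation vector about the tool's x, y, z in degrees. A call has 1 to 10 rows; each row is the pose to reach, as a shift and turn from the pose commanded when the call began, along the tool's axes at that moment; what a row does not reach only later rows make up. A row lasts 1/8 s, in which the tool goes at most 62.5 mm and 10.7 degrees, less where a joint would pass 70% of its speed; a pose out of reach is approached as far as the arm can. A call with a gripper value outside its range is refused whole. "gripper" is the finger opening in mm, from 0 to 85.4, set as the call begins (left out, the last holds). The fingers move at their own pace and stop on an object; "newtons" is the grip in N (left out, the last holds). Time passes only in rows, so rows that repeat a pose let the fingers close. It gives the time, the measured TCP pose, the force and the opening at its end, in the units of the state.
- sense(): the state, without advancing time (a new reading comes with each control period).
- snapshot(name): name is "scene" or "top"; returns a dict with "color" (384x512x3 uint8, red, green, blue), "vfov" (degrees; the focal length in pixels is half the picture's height over the tangent of half this angle, whatever the lens; pixels are square), "cx", "cy" (the principal point, pixels), "R" (3x3) and "t" (3): a world point X has camera coordinates R X + t. Camera axes: x right, y down, z forward; pixel columns grow to the right and rows downward; lengths in m; the calibration is good to about 2 mm. A picture is of the moment at which its call begins. There is no depth.
- sign_off(): hands the job in, once; it reports no verdict.
The state is a dict: "t": time; "q": joint angles; "qd": joint speeds; "tau": joint torques, N m; "tcp_pos": TCP position; "tool_rot": TCP orientation; "force": force on the tool from outside, world axes, zero at the start; "ft_torque": the same for the moment, N m; "finger_gap": opening from 0.0 (shut) to 1.0 (fully open).
Only numpy, scipy, OpenCV 4.12 (cv2) and the standard library are available. Lean on these libraries where they do the work, as an engineer would, in place of code of your own. Each camera call takes 0.05 s, during which the arm holds its last target. There are 200 camera calls.

## Task

Take the cone-topped deburring head out of the rack and put its tapered shank into the upright spindle of the bench deburring unit. Feel for the two drive dogs by turning the head on them under a light push until its slots drop over them, then press the head fully home, flange flush on the spindle nose, and let go. Never bear on the unit with more than 60 N, push and twist together, and leave the cup-topped head in the rack and the small things round about undisturbed.

Things in the scene. Friction and masses are not known exactly. Their poses are not given: they have to be found in the camera images.
- cone_head_grip (a point): Centre of the dark gripping part of the wanted head, on its axis, 30 mm above the underside of its flange; z up. The part is 32 mm tall, 40 mm across, with two flats 32 mm apart that face +x and -x (grip there). On top a cone, 30 mm across at its foot, ends 36 mm above this point. Below, the flange lies from 30 to 16 mm under this point.
- cone_head: The wanted steel head as a whole, 0.3 kg, upright in either rack hole. Origin on its axis in the flange's underside. Flange 56 mm across, 14 mm thick; its underside has a drive slot on each side, at +y and -y, 11 mm wide, 9 mm deep, open at the rim. Below it the tapered shank: 40 mm long, 24 mm across at the flange, 16 mm at the tip.
- cup_head_grip (a point): The like point of the other head, which stays in the rack: equal in all but its top, an open cup 38 mm across that ends 32 mm above this point.
- head_rack: Fixed grey block 70 x 180 mm on a foot plate 86 x 196 mm; top 58 mm above the worktop; two holes 27 mm wide, 46 mm deep, at 45 mm to +y and -y of its centre, in which the heads hang by their flanges. Origin at its centre on the worktop.
- deburr_unit: Fixed low grey machine, 200 (x) x 150 (y) mm, deck 72 mm above the worktop, with an upright steel spindle in its middle. A brake holds the spindle: it does not turn below about 0.5 N m. Origin on the worktop under the spindle axis.
- spindle_nose (a point): Centre of the flat spindle nose (59 mm across), on the axis, 88 mm above the worktop; axes those of the machine, z up. Two dark drive dogs stand on the face at opposite sides, 8 mm wide, 7 mm high, from 17 to 27.5 mm off the axis; the line through them lies anywhere up to 0.6 rad either way from this frame's y axis (not reported). Fully home, cone_head_grip is 30 mm above the face.
- bore_foot (a point): On the spindle axis, 40 mm below the nose face, where the shank's tip ends. The tapered bore is 25.4 mm wide at the mouth, 17.4 mm here. With slots off the dogs the head stops 7 mm short of home; with slots over them it drops to 4 mm short, where a friction ring grips the shank: the last 4 mm take a steady push of about 9 N (the head's 3 N weight helps) and do not spring back.
- tube_cutter: Bystander: hand tube cutter, 29 x 106 x 23 mm, lying beyond the work; origin at the centre of its underside.
- bench_tee: Bystander: brass tee fitting, 32 x 44 x 16 mm, on the worktop beyond the gap between rack and unit; origin at the centre of its underside.
- dropper_b: Bystander: amber dropper bottle, 33 mm wide, 102 mm tall, standing beyond the rack; origin at the centre of its underside.
There are look-alikes about, which are no part of the job. What is shaped like the cone_head but orange or yellow is not meant.

How it is judged:
By the outcome, as a careful person would: the job done as asked, in the order asked, and still so for the second after the job is handed in, with the robot touching nothing.
It also fails if it takes over 58 s, if anything falls off the work surface, if the arm or the gripper's body presses on something with over 40 N, if the wrist force passes 120 N, or if a joint passes its speed limit or range.

## Working session

There is one attempt and no reset: what is moved stays moved. The work goes in short steps, Python scripts to look and compute and a tool call to move; the robot and the scene stay as the last step left them, time stands still between calls to the robot, and variables do not carry over. Pictures are saved under pics/ and viewed, about 8 in all and at most 12, crops included, and the job is handed in when it is done.

Besides the shell and the picture viewer there is one more tool, called after ">>>" in YAML: its name, and indented under it one key for each argument. servo_tool: Moves the arm, as the interface text tells. Its arguments: {"type":"object","properties":{"targets":{"type":"array","items":{"type":"array","items":{"type":"number"}}},"gripper":{"type":"number"},"newtons":{"type":"number"}},"required":["targets"]}

```bash
mkdir -p pics; cat > h.py <<'E'
from station import *
import numpy as np, cv2
def cam(s):
    f=s["color"].shape[0]/2/np.tan(np.radians(s["vfov"])/2)
    return np.array([[f,0,s["cx"]],[0,f,s["cy"]],[0,0,1]]),np.array(s["R"]),np.array(s["t"])
def ray(s,u,v):
    K,R,t=cam(s); d=R.T@np.linalg.inv(K)@[u,v,1]; return -R.T@t,d/np.linalg.norm(d)
def onz(s,u,v,z):
    o,d=ray(s,u,v); return o+d*(z-o[2])/d[2]
def tri(*obs):
    A=np.zeros((3,3));b=np.zeros(3)
    for s,u,v in obs:
        o,d=ray(s,u,v);P=np.eye(3)-np.outer(d,d);A+=P;b+=P@o
    X=np.linalg.solve(A,b); return X,[pix(s,X)-[u,v] for s,u,v in obs]
def pix(s,X):
    K,R,t=cam(s); p=K@(R@np.array(X)+t); return p[:2]/p[2]
def save(n,im): cv2.imwrite("pics/"+n,cv2.cvtColor(im,cv2.COLOR_RGB2BGR))
E
python3 - <<'E'
from h import *
import pickle
S={n:snapshot(n) for n in("scene","top")}
pickle.dump(S,open("s0.pkl","wb"))
for n in S:
    K,R,t=cam(S[n]);print(n,K[0,0],S[n]["cx"],S[n]["cy"],-R.T@t,R[2]); save(n+"0.png",S[n]["color"])
print(sense())
E
```

```text
scene 461.1286267524111 253.18201636542292 190.00629806768998 [0.25547308 0.72382976 0.91862921] [ 0.28984614 -0.59450437 -0.75003584]
top 375.10104838059664 252.6766727208335 189.26117168927632 [0.46815598 0.06787714 1.06340494] [ 0.11027847 -0.01884101 -0.99372213]
{'t': 0.1, 'q': array([ 1.15450036e+00,  5.28344032e-01,  1.43381654e+00, -6.46957050e-06,
        1.18138113e+00, -1.78503022e-01]), 'qd': array([ 4.34722097e-04,  3.52623024e-05, -4.38780841e-03,  3.78898856e-04,
       -2.24845037e-04,  1.41486256e-03]), 'tau': array([-3.57013660e-04, -4.43304527e+01, -1.78585446e+01, -2.43042095e-04,
        3.93064329e-03, -5.97894385e-06]), 'tcp_pos': array([0.14692801, 0.60680612, 0.23043591]), 'tool_rot': array([ 7.85988131e-01,  6.18240818e-01, -8.59367425e-04,  4.59556289e-04]), 'force': array([-0.07948494, -0.19126577,  0.71352805]), 'ft_torque': array([ 0.04583645,  0.00730281, -0.02358587]), 'finger_gap': 1.0023823236734795}
```

View pics/scene0.png

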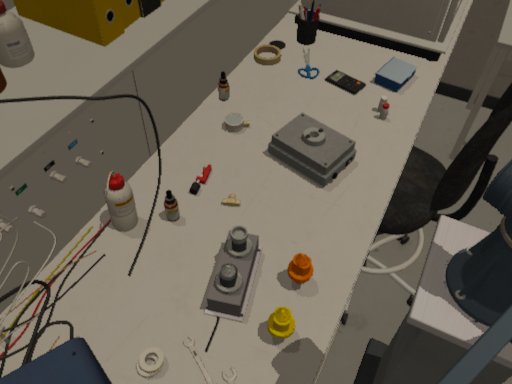

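View pics/top0.png

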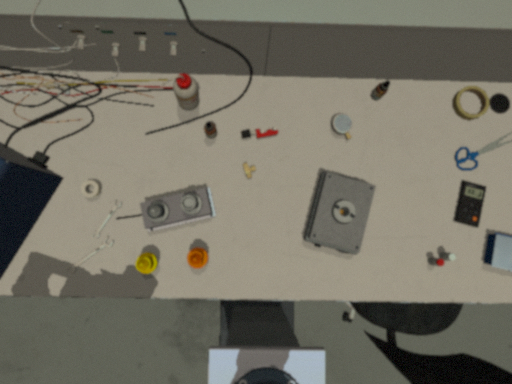

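The scene view shows the rack at (234,272), with heads at (228,275) and (238,240). Orange (300,268) and yellow (281,322) look-alikes stand in front of it, and the unit is at (313,147). In the top view the rack is at (178,207), with heads at (155,210) and (190,202), and the unit's spindle is at (344,211). Next I'll make one close crop to tell cone from cup.

```bash
python3 - <<'E'
from h import *
import pickle
S=pickle.load(open("s0.pkl","rb"))
def crop(n,x,y,w,h): return cv2.resize(S[n]["color"][y:y+h,x:x+w],(400,300),interpolation=cv2.INTER_CUBIC)
a=np.hstack([crop("scene",184,220,100,75),crop("top",138,178,80,60)])
b=np.hstack([crop("scene",264,108,100,75),crop("top",296,163,100,75)])
im=np.vstack([a,b]).astype(float); im=np.clip(255*(im/255)**.7,0,255).astype(np.uint8)
save("crop1.png",im)
E
```

```text
(no output)
```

View pics/crop1.png

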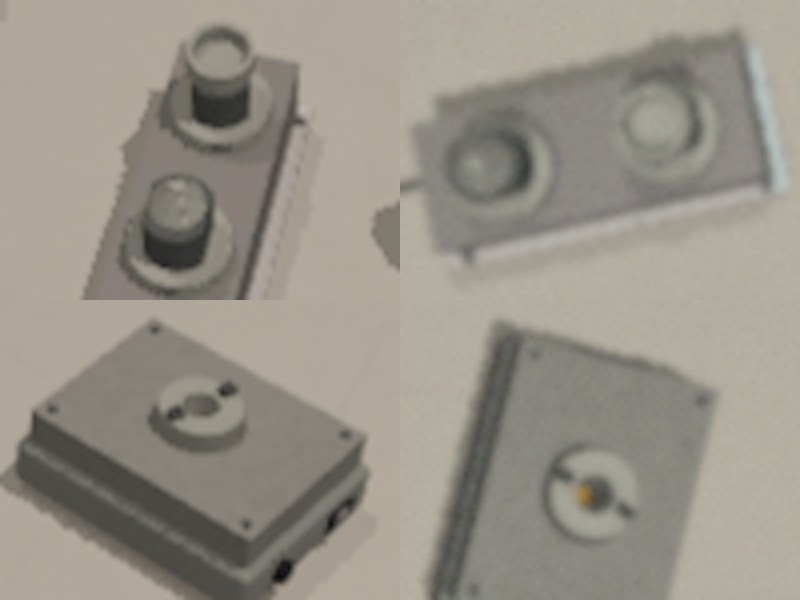

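The crop shows the plain cone at scene (228,275), top (155,210), in the +y hole. The cup is at scene (238,240), top (190,202). Orange and yellow are excluded. The dogs are visible on the nose at about (336,207) and (352,215) in the top view. Next I'll measure with contours and rays.

```bash
python3 - <<'E'
from h import *
import pickle
S=pickle.load(open("s0.pkl","rb"))
W={"scene":dict(head=(212,258,36,38),nose=(298,122,34,30),unit=(264,108,100,75),rack=(200,225,70,92)),
   "top":dict(head=(140,194,36,34),nose=(328,195,34,34),unit=(300,163,80,95),rack=(136,178,84,56))}
k=6;out=[]
def wnd(n,w):
    x,y,a,b=W[n][w]; g=cv2.resize(S[n]["color"][y:y+b,x:x+a].mean(2).astype(np.uint8),None,fx=k,fy=k,interpolation=cv2.INTER_CUBIC)
    return g,lambda p:(np.asarray(p,float)+.5)/k-.5+[x,y]
def circ(P):
    A=np.c_[2*P,np.ones(len(P))];c=np.linalg.lstsq(A,(P**2).sum(1),rcond=None)[0];return c[:2],np.sqrt(c[2]+c[:2]@c[:2])
for n in S:
    s=S[n]
    for w,z in(("nose",.088),("head",.072)):
        g,f=wnd(n,w); th,m=cv2.threshold(g,0,255,cv2.THRESH_OTSU)
        print(n,w,"otsu",th,np.percentile(g,[5,25,50,75,95]))
        c=cv2.cvtColor(g,cv2.COLOR_GRAY2BGR)
        if w=="nose":
            cs=max(cv2.findContours(m,cv2.RETR_EXTERNAL,cv2.CHAIN_APPROX_NONE)[0],key=cv2.contourArea)
            h=cv2.convexHull(cs)[:,0]
            P=np.array([onz(s,*f(p),z)[:2] for p in h]);print(" circle",circ(P)); 
            cv2.polylines(c,[h],True,(0,0,255))
        out.append(cv2.resize(c,(200,200)))
    for w,z in(("rack",.058),("unit",.072)):
        x,y,a,b=W[n][w]; hsv=s["color"][y:y+b,x:x+a].astype(int)
        out.append(cv2.resize(np.clip(hsv*1.3,0,255).astype(np.uint8),(200,200)))
    g,f=wnd(n,"head")
    # dark grip part mask
    m=(g<np.percentile(g,5)+18).astype(np.uint8); nn,l,st,ct=cv2.connectedComponentsWithStats(m); i=1+st[1:,4].argmax()
    print(" dark",f(ct[i]),f(st[i,:2]),f(st[i,:2]+st[i,2:4]))
    pass
im=np.vstack([np.hstack(out[:4]),np.hstack(out[4:])]);save("fit.png",im)
E
```

```text
scene nose otsu 80.0 [ 52.  92.  97.  99. 119.]
 circle (array([ 0.51934312, -0.18594136]), np.float64(0.07513872171000949))
scene head otsu 70.0 [ 27.  70.  89.  95. 112.]
 dark [227.69183829 281.65133486] [219.25       271.58333333] [236.41666667 287.25      ]
top nose otsu 89.0 [ 67.  97. 101. 105. 130.]
 circle (array([ 0.52365645, -0.19181392]), np.float64(0.06268972928511324))
top head otsu 112.0 [ 68.  89. 100. 105. 144.]
 dark [156.38564297 207.92172301] [146.25       198.41666667] [166.08333333 218.25      ]
```

View pics/fit.png

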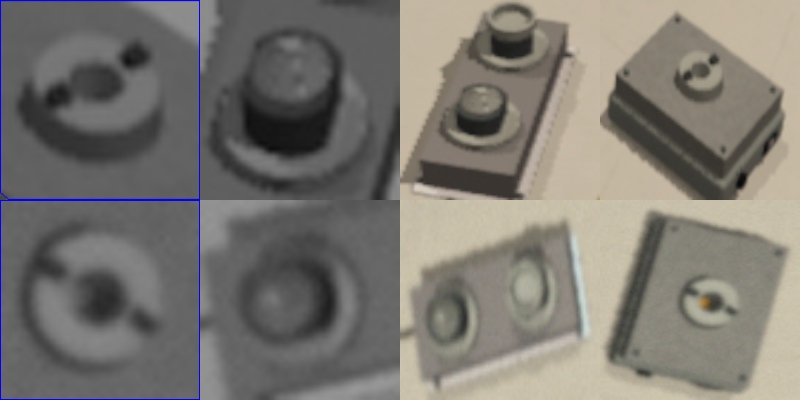

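```bash
cat > m.py <<'E'
from h import *
k=6
def circ(P):
    A=np.c_[2*P,np.ones(len(P))];c=np.linalg.lstsq(A,(P**2).sum(1),rcond=None)[0];return c[:2],np.sqrt(c[2]+c[:2]@c[:2])
def crop(s,win):
    x,y,a,b=win; g=cv2.resize(s["color"][y:y+b,x:x+a].mean(2).astype(np.uint8),None,fx=k,fy=k,interpolation=cv2.INTER_CUBIC)
    return cv2.GaussianBlur(g,(0,0),3),lambda p:(np.asarray(p,float)+.5)/k-.5+[x,y]
def disc(s,win,th,z,r):
    g,f=crop(s,win); m=(g>th).astype(np.uint8)
    n,l,st,ct=cv2.connectedComponentsWithStats(m); ok=[i for i in range(1,n) if st[i,4]>60]
    i=max(ok,key=lambda i:st[i,4]); h=cv2.convexHull(np.argwhere(l==i)[:,::-1].astype(np.int32))[:,0]
    P=np.array([onz(s,*f(p),z)[:2] for p in h])
    for _ in range(6):
        c,R=circ(P); e=abs(np.hypot(*(P-c).T)-R); P=P[e<max(.0015,2*np.median(e))]
    return c,R,len(P),f(h.mean(0))
E
python3 - <<'E'
from m import *
import pickle
S=pickle.load(open("s0.pkl","rb"));a,b=S["scene"],S["top"]
for th in(104,108,112): print("scene nose",disc(a,(298,122,34,30),th,.088,.0295))
for th in(112,117,122): print("top nose",disc(b,(328,195,34,34),th,.088,.0295))
for th in(94,100): print("scene fl",disc(a,(212,258,36,38),th,.072,.028))
for th in(108,114): print("top fl",disc(b,(142,196,32,26),th,.072,.028))
# dogs: dark spots in ring of nose
for n,s,c,w in(("scene",a,None,(298,122,34,30)),("top",b,None,(328,195,34,34))):
    th=108 if n=="scene" else 117
    c,R,_,_=disc(s,w,th,.088,.0295); best=[]
    g,f=crop(s,w); 
    prof=[]
    for t in np.radians(np.arange(0,360,3)):
        v=[]
        for r in(.019,.022,.025):
            p=pix(s,[*(c+r*np.array([np.cos(t),np.sin(t)])),.0915]); q=((p-[w[0],w[1]]+.5)*k-.5).astype(int)
            v.append(g[np.clip(q[1],0,g.shape[0]-1),np.clip(q[0],0,g.shape[1]-1)])
        prof.append(np.mean(v))
    prof=np.array(prof);ang=np.arange(0,360,3)
    for lo,hi in((0,180),(180,360)):
        m=(ang>=lo)&(ang<hi);w_=np.clip(np.median(prof)-12-prof[m],0,None);print(n,"dog",ang[m][prof[m].argmin()],(w_*ang[m]).sum()/w_.sum(),prof[m].min())
# apex / cone top triangulation and quads by mask vs. bright table
for n,s in S.items():
    lab=cv2.cvtColor(s["color"],cv2.COLOR_RGB2LAB).astype(int)
    for nm,wn,z in(("unit",(258,100,110,90) if n=="scene" else (296,160,90,105),.072),("rack",(195,220,80,105) if n=="scene" else(132,176,90,62),.058)):
        x,y,w,h=wn; g=cv2.GaussianBlur(s["color"][y:y+h,x:x+w].mean(2).astype(np.uint8),(0,0),.7)
        ls=cv2.createLineSegmentDetector().detect(cv2.resize(g,None,fx=3,fy=3,interpolation=cv2.INTER_CUBIC))[0][:,0]
        for L in sorted(ls,key=lambda L:-np.hypot(*(L[2:]-L[:2])))[:9]:
            p=(L[:2]+.5)/3-.5+[x,y];q=(L[2:]+.5)/3-.5+[x,y];P,Q=onz(s,*p,z)[:2],onz(s,*q,z)[:2]
            d=Q-P;print(n,nm,"len%.3f ang%.1f"%(np.hypot(*d),np.degrees(np.arctan2(d[1],d[0]))%180),P.round(3),Q.round(3))
E
```

```text
scene nose (array([ 0.52362189, -0.19302973]), np.float64(0.027486408333471563), 20, array([317.92307692, 136.98076923]))
scene nose (array([ 0.52372831, -0.19285109]), np.float64(0.0266078713367193), 22, array([318.39367816, 137.06034483]))
scene nose (array([ 0.50934876, -0.24481225]), np.float64(0.019585859803631783), 5, array([325.91666667, 124.44047619]))
top nose (array([ 0.52853231, -0.19435806]), np.float64(0.024245242468822283), 21, array([348.18333333, 205.48888889]))
top nose (array([ 0.52767909, -0.19369612]), np.float64(0.02414488548093582), 18, array([347.27898551, 205.19202899]))
top nose (array([ 0.52750058, -0.19336264]), np.float64(0.023246138730239913), 22, array([347.03205128, 204.92948718]))
scene fl (array([0.51619641, 0.29632441]), np.float64(0.02927561498447096), 23, array([231.25595238, 283.83928571]))
scene fl (array([0.51564778, 0.29730044]), np.float64(0.027623896234386085), 27, array([230.39814815, 284.21296296]))
top fl (array([0.51321886, 0.2945574 ]), np.float64(0.02272683877287736), 19, array([164.46052632, 212.74122807]))
top fl (array([0.546603  , 0
[... 1647 characters left out ...]
0.8 [ 0.413 -0.21 ] [ 0.418 -0.179]
top unit len0.031 ang166.7 [ 0.58  -0.275] [ 0.55  -0.268]
top unit len0.023 ang60.7 [ 0.607 -0.255] [ 0.596 -0.276]
top unit len0.023 ang58.7 [ 0.508 -0.17 ] [ 0.496 -0.189]
top rack len0.148 ang104.3 [0.509 0.166] [0.472 0.31 ]
top rack len0.087 ang13.7 [0.59  0.174] [0.506 0.154]
top rack len0.078 ang104.6 [0.553 0.337] [0.573 0.261]
top rack len0.051 ang109.5 [0.571 0.26 ] [0.589 0.212]
top rack len0.034 ang98.0 [0.587 0.212] [0.592 0.178]
top rack len0.026 ang102.0 [0.503 0.343] [0.497 0.369]
top rack len0.025 ang100.4 [0.505 0.369] [0.51  0.345]
top rack len0.024 ang9.7 [0.533 0.287] [0.51  0.283]
top rack len0.021 ang15.0 [0.514 0.345] [0.534 0.35 ]
```

Measured:
- **Rack:** yaw about +14.2°.
- **Cone head:** axis at about (0.5155, 0.2975).
- **Nose:** centre at about (0.524, -0.1925). The two views agree within 4 mm at z = 88 mm.
- **Dogs:** line at about 60° world.

I'm moving above the head now.

>>> servo_tool:
  targets:
    - [-214,431,30,0,0,62]
    - [-214,431,30,0,0,62]
    - [-214,431,30,0,0,62]
    - [-214,431,30,0,0,62]
    - [-214,431,30,0,0,62]
    - [-214,431,30,0,0,62]
    - [-214,431,30,0,0,62]
    - [-214,431,30,0,0,62]
    - [-214,431,30,0,0,62]
    - [-214,431,30,0,0,62]
  gripper: 85

```text
t: 1.35
tcp_pos: [0.5148, 0.2979, 0.2008]
tool_rot: [0.992, 0.125, -0.001, -0.0]
force: [-0.8, 0.8, 0.6]
finger_gap: 0.995
```

>>> servo_tool:
  targets:
    - [0,0,35,0,0,0]
    - [0,0,70,0,0,0]
    - [0,0,95,0,0,0]
    - [0,0,110,0,0,0]
    - [0,0,120,0,0,0]
    - [0,0,124,0,0,0]
    - [0,0,124,0,0,0]

```text
t: 2.22
tcp_pos: [0.5159, 0.2981, 0.0777]
tool_rot: [0.992, 0.125, 0.0, -0.0]
force: [-1.2, -1.0, 0.5]
finger_gap: 0.992
```

```bash
python3 - <<'E'
from h import *
o=[]
for n,w in(("scene",(180,215,110,110)),("top",(115,160,110,110))):
    s=snapshot(n);x,y,a,b=w;o.append(cv2.resize(s["color"][y:y+b,x:x+a],(400,400),interpolation=cv2.INTER_CUBIC))
save("pre.png",np.clip(np.hstack(o)*1.3,0,255).astype(np.uint8)); print(sense()["tcp_pos"],sense()["force"])
E
```

```text
[0.51621322 0.29807464 0.07806644] [-0.38562903 -0.80933248  0.52367681]
```

View pics/pre.png

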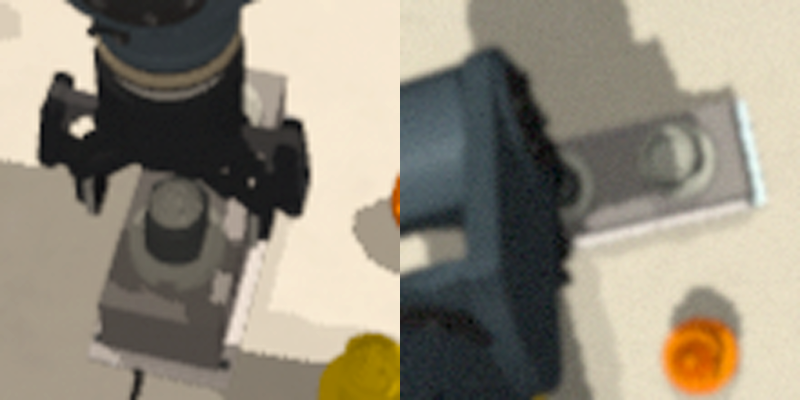

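The head at crop (177,225) sits midway between the finger tips at (95,190) and (265,200). Closing now.

>>> servo_tool:
  targets:
    - [0,0,2,0,0,0]
    - [0,0,2,0,0,0]
    - [0,0,2,0,0,0]
    - [0,0,2,0,0,0]
    - [0,0,2,0,0,0]
    - [0,0,2,0,0,0]
    - [0,0,2,0,0,0]
    - [0,0,2,0,0,0]
  gripper: 0
  newtons: 45

```text
t: 3.32
tcp_pos: [0.516, 0.298, 0.0756]
tool_rot: [0.992, 0.125, 0.0, -0.0]
force: [0.9, 0.3, 4.4]
finger_gap: 0.368
```

>>> servo_tool:
  targets:
    - [0,0,-10,0,0,0]
    - [0,0,-30,0,0,0]
    - [0,0,-60,0,0,0]
    - [0,0,-90,0,0,0]
    - [0,0,-115,0,0,0]
    - [0,0,-125,0,0,0]
    - [0,0,-125,0,0,0]

```text
t: 4.2
tcp_pos: [0.5153, 0.2978, 0.2003]
tool_rot: [0.992, 0.125, -0.0, -0.0]
force: [-0.2, 0.2, -3.5]
finger_gap: 0.369
```

>>> servo_tool:
  targets:
    - [-113,477,-10,0,0,29]
    - [-113,477,-10,0,0,29]
    - [-113,477,-10,0,0,29]
    - [-113,477,-10,0,0,29]
    - [-113,477,-10,0,0,29]
    - [-113,477,-10,0,0,29]
    - [-113,477,-10,0,0,29]
    - [-113,477,-10,0,0,29]
    - [-113,477,-10,0,0,29]
    - [-113,477,-10,0,0,29]

```text
t: 5.45
tcp_pos: [0.5233, -0.1915, 0.2088]
tool_rot: [0.992, -0.128, -0.002, -0.001]
force: [-0.5, 0.9, -3.4]
finger_gap: 0.363
```

```bash
python3 - <<'E'
from h import *
import pickle
st=sense();o=[];D={}
for n in("scene","top"):
    s=snapshot(n);D[n]=s
    for X in([*st["tcp_pos"][:2],st["tcp_pos"][2]-.0576],[*st["tcp_pos"][:2],st["tcp_pos"][2]-.0176]): print(n,pix(s,X))
    c=pix(s,[.524,-.1925,.13]).astype(int);x,y=c-50;im=s["color"][max(y,0):y+100,x:x+100];print(x,y)
    o.append(cv2.resize(im,(400,400),interpolation=cv2.INTER_CUBIC))
pickle.dump(D,open("s1.pkl","wb"))
save("over.png",np.clip(np.hstack(o)*1.3,0,255).astype(np.uint8)); print(st["tcp_pos"],st["q"],st["force"],st["ft_torque"])
E
```

```text
scene [317.06244345 115.71820011]
scene [318.99961128 103.36295795]
265 71
top [351.22269919 210.13840135]
top [356.04666164 209.20582432]
299 160
[ 0.52331725 -0.19146001  0.20877476] [-5.51549780e-01  4.66357672e-01  1.62546489e+00  5.94180193e-04
  1.05405827e+00 -2.95529717e-01] [-0.5049247   0.86590709 -3.38118616] [-0.02225367  0.02575069  0.01271682]
```

View pics/over.png

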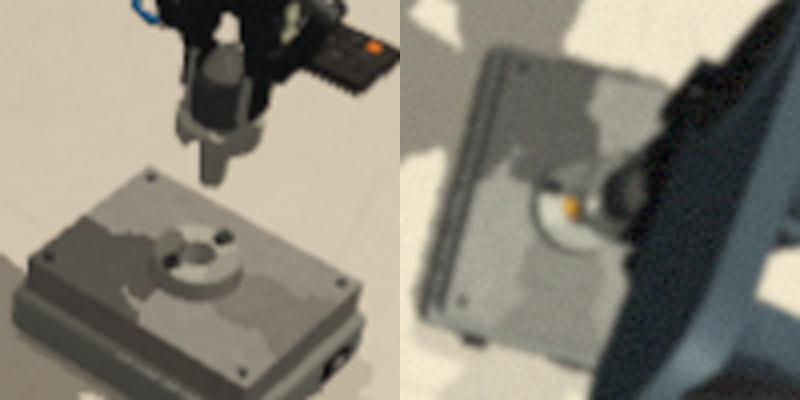

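The shank tip is at scene (318,116), where predicted. The dogs and bore are seen below it, and the slots are off the dogs as planned. I'll descend to just above the mouth, and check the bore axis with the orange bore foot in the first pictures.

>>> servo_tool:
  targets:
    - [0,0,20,0,0,0]
    - [0,0,40,0,0,0]
    - [0,0,52,0,0,0]
    - [0,0,58,0,0,0]
    - [0,0,58,0,0,0]

```text
t: 6.18
tcp_pos: [0.5247, -0.1918, 0.1522]
tool_rot: [0.992, -0.127, -0.0, -0.0]
force: [0.2, -0.5, -2.7]
finger_gap: 0.367
```

```bash
python3 - <<'E'
from m import *
import pickle
S=pickle.load(open("s0.pkl","rb"))
for s,w in((S["top"],(332,199,24,24)),(S["scene"],(304,126,22,20))):
    x,y,a,b=w;c=cv2.resize(s["color"][y:y+b,x:x+a],None,fx=k,fy=k,interpolation=cv2.INTER_CUBIC).astype(int)
    f=lambda p:(np.asarray(p)+.5)/k-.5+[x,y]
    m=(c[...,0]-c[...,2]>30); 
    if m.any(): p=f(np.argwhere(m)[:,::-1].mean(0));print("orange",p,onz(s,*p,.048))
    g=c.mean(2);d=(g<(75 if s is S["scene"] else 95)).astype(np.uint8)|m.astype(np.uint8);n,l,st,ct=cv2.connectedComponentsWithStats(d)
    for i in range(1,n):
        if st[i,4]>80:p=f(ct[i]);print("dark",p,st[i,4],onz(s,*p,.088)[:2],onz(s,*p,.095)[:2])
print(sense()["tcp_pos"],sense()["force"],sense()["ft_torque"])
E
```

```text
orange [341.22495791 211.32996633] [ 0.52574576 -0.19341427  0.048     ]
dark [335.54668941 209.21516721] 3957 [ 0.52869543 -0.16824096] [ 0.52826097 -0.16654646]
dark [345.93392102 212.09823695] 3545 [ 0.52172577 -0.19547467] [ 0.52134133 -0.19358473]
dark [320.41043891 129.94810202] 562 [ 0.51464764 -0.2149658 ] [ 0.51246348 -0.20705424]
dark [312.77800856 139.51592397] 5296 [ 0.51833384 -0.16927145] [ 0.51611862 -0.16174498]
[ 0.52467253 -0.19179807  0.15219483] [ 0.15800912 -0.53638328 -2.73194502] [-0.01798591 -0.02037251 -0.01118274]
```

>>> servo_tool:
  targets:
    - [0,1,8,0,0,0]
    - [0,1,16,0,0,0]
    - [0,1,24,0,0,0]
    - [0,1,30,0,0,0]
    - [0,1,34,0,0,0]
    - [0,1,34,0,0,0]

```text
t: 6.92
tcp_pos: [0.5242, -0.1931, 0.1179]
tool_rot: [0.992, -0.127, -0.0, -0.0]
force: [-0.3, -0.0, -2.2]
finger_gap: 0.369
```

No lateral contact so far. Next I'll go down gently to meet the dogs, expected at TCP z of about 0.1126.

>>> servo_tool:
  targets:
    - [0,0,1.5,0,0,0]
    - [0,0,3,0,0,0]
    - [0,0,4,0,0,0]
    - [0,0,5,0,0,0]
    - [0,0,5,0,0,0]

```text
t: 7.55
tcp_pos: [0.5243, -0.1932, 0.1133]
tool_rot: [0.992, -0.127, -0.0, -0.0]
force: [-1.2, 0.2, -2.0]
finger_gap: 0.37
```

>>> servo_tool:
  targets:
    - [0,0,0.5,0,0,0]
    - [0,0,1,0,0,0]
    - [0,0,1.5,0,0,0]
    - [0,0,1.5,0,0,0]

```text
t: 8.05
tcp_pos: [0.5244, -0.1932, 0.1125]
tool_rot: [0.992, -0.127, 0.0, 0.0]
force: [-0.8, 0.5, 5.1]
finger_gap: 0.366
```

Contact at the dog-top height with a light push of about 8 N. Now I'll turn slowly, feeling for the slots.

>>> servo_tool:
  targets:
    - [0,0,0,0,0,2]
    - [0,0,0,0,0,4]
    - [0,0,0,0,0,6]
    - [0,0,0,0,0,8]
    - [0,0,0,0,0,9]
    - [0,0,0,0,0,9]

```text
t: 8.8
tcp_pos: [0.5254, -0.1935, 0.1122]
tool_rot: [0.979, -0.205, 0.001, 0.0]
force: [0.3, 1.7, 4.3]
finger_gap: 0.366
```

>>> servo_tool:
  targets:
    - [0,0,0.2,0,0,1]
    - [0,0,0.3,0,0,2]
    - [0,0,0.3,0,0,3]
    - [0,0,0.3,0,0,4]
    - [0,0,0.3,0,0,4]

```text
t: 9.43
tcp_pos: [0.5238, -0.193, 0.1106]
tool_rot: [0.971, -0.239, -0.001, -0.0]
force: [1.0, 0.3, -2.8]
finger_gap: 0.37
```

The force vanished and z dropped below the dog tops, so the slots are over the dogs. I'll turn 1.5° more towards the centre and check by going down to the friction ring.

>>> servo_tool:
  targets:
    - [0,0,0,0,0,1.5]
    - [0,0,0.5,0,0,1.5]
    - [0,0,1,0,0,1.5]
    - [0,0,1.5,0,0,1.5]
    - [0,0,1.5,0,0,1.5]

```text
t: 10.05
tcp_pos: [0.5243, -0.1932, 0.11]
tool_rot: [0.968, -0.251, -0.0, -0.0]
force: [-0.5, -0.5, -2.2]
finger_gap: 0.367
```

>>> servo_tool:
  targets:
    - [0,0,0.5,0,0,0]
    - [0,0,1,0,0,0]
    - [0,0,1.5,0,0,0]
    - [0,0,2,0,0,0]
    - [0,0,2.5,0,0,0]
    - [0,0,2.5,0,0,0]

```text
t: 10.8
tcp_pos: [0.5245, -0.1932, 0.1086]
tool_rot: [0.968, -0.251, 0.0, 0.0]
force: [-1.8, 1.4, 5.1]
finger_gap: 0.367
```

The ring is gripping at about 8 N. Pressing on.

>>> servo_tool:
  targets:
    - [0,0,0.5,0,0,0]
    - [0,0,1,0,0,0]
    - [0,0,1.5,0,0,0]
    - [0,0,2,0,0,0]
    - [0,0,2.5,0,0,0]
    - [0,0,2.5,0,0,0]

```text
t: 11.55
tcp_pos: [0.5246, -0.193, 0.1068]
tool_rot: [0.968, -0.251, 0.0, 0.0]
force: [-2.1, 2.7, 10.7]
finger_gap: 0.37
```

>>> servo_tool:
  targets:
    - [0,0,0.4,0,0,0]
    - [0,0,0.8,0,0,0]
    - [0,0,1.2,0,0,0]
    - [0,0,1.2,0,0,0]

```text
t: 12.05
tcp_pos: [0.5247, -0.1929, 0.1058]
tool_rot: [0.968, -0.251, 0.001, -0.0]
force: [-2.5, 2.6, 11.9]
finger_gap: 0.368
```

>>> servo_tool:
  targets:
    - [0,0,0.4,0,0,0]
    - [0,0,0.8,0,0,0]
    - [0,0,0.8,0,0,0]

```text
t: 12.42
tcp_pos: [0.5247, -0.193, 0.1056]
tool_rot: [0.968, -0.251, 0.001, 0.0]
force: [-3.8, 3.1, 15.7]
finger_gap: 0.364
```

>>> servo_tool:
  targets:
    - [0,0,0.4,0,0,0]
    - [0,0,0.8,0,0,0]
    - [0,0,0.8,0,0,0]

```text
t: 12.8
tcp_pos: [0.5246, -0.193, 0.1055]
tool_rot: [0.968, -0.251, 0.001, 0.0]
force: [-5.1, 3.7, 20.2]
finger_gap: 0.365
```

z has stalled at 0.1055, the expected home height, while the force rises, so the head is seated. I'll ease the push and release.

>>> servo_tool:
  targets:
    - [0,0,-1,0,0,0]
    - [0,0,-2,0,0,0]
    - [0,0,-2,0,0,0]

```text
t: 13.18
tcp_pos: [0.5246, -0.193, 0.1056]
tool_rot: [0.968, -0.251, 0.0, -0.0]
force: [-2.6, 3.0, 9.7]
finger_gap: 0.365
```

>>> servo_tool:
  targets:
    - [0,0,0,0,0,0]
    - [0,0,0,0,0,0]
    - [0,0,0,0,0,0]
    - [0,0,0,0,0,0]
    - [0,0,0,0,0,0]
    - [0,0,0,0,0,0]
  gripper: 80

```text
t: 13.92
tcp_pos: [0.5244, -0.1932, 0.1042]
tool_rot: [0.968, -0.251, 0.0, 0.0]
force: [0.3, -0.1, -0.0]
finger_gap: 0.935
```

>>> servo_tool:
  targets:
    - [0,0,-15,0,0,0]
    - [0,0,-50,0,0,0]
    - [0,0,-100,0,0,0]
    - [0,0,-130,0,0,0]
    - [-50,-66,-140,0,0,0]
    - [-90,-110,-140,0,0,0]
    - [-130,-170,-140,0,0,0]
    - [-170,-220,-140,0,0,0]
    - [-214,-280,-140,0,0,0]
    - [-214,-280,-140,0,0,0]

```text
t: 15.18
tcp_pos: [0.4729, 0.1581, 0.2455]
tool_rot: [0.968, -0.25, 0.001, -0.0]
force: [1.4, -0.4, 0.0]
finger_gap: 0.935
```

```bash
python3 - <<'E'
from m import *
import pickle
S0=pickle.load(open("s0.pkl","rb"));S={n:snapshot(n) for n in("scene","top")}
s=S["scene"];print(sense()["tcp_pos"])
for th in(104,112,120): print("flange top z=.102",disc(s,(292,112,46,44),th,.102,.028)[:3])
print("exp flange edge pts home vs 4mm up (px)",[pix(s,[.5247,-.193,z]) for z in(.102,.106,.154,.158)])
def C(s,x,y,w,h): return cv2.resize(s["color"][y:y+h,x:x+w],(400,300),interpolation=cv2.INTER_CUBIC)
im=np.vstack([np.hstack([C(s,281,102,64,48),C(S["top"],304,181,80,60)]),np.hstack([cv2.resize(s["color"],(400,300)),cv2.resize(S["top"]["color"],(400,300))])])
save("final.png",np.clip(im*1.3,0,255).astype(np.uint8))
E
```

```text
[0.47259904 0.15909895 0.24533873]
flange top z=.102 (array([ 0.49947799, -0.19345622]), np.float64(0.09610338606519021), 10)
flange top z=.102 (array([ 0.51083836, -0.2274809 ]), np.float64(0.06199052737351729), 11)
flange top z=.102 (array([ 0.50800336, -0.24460096]), np.float64(0.05074932789679319), 7)
exp flange edge pts home vs 4mm up (px) [array([314.54819493, 129.58524168]), array([314.725545  , 128.44882533]), array([316.9231126 , 114.36734361]), array([317.11222721, 113.1555429 ])]
```

View pics/final.png

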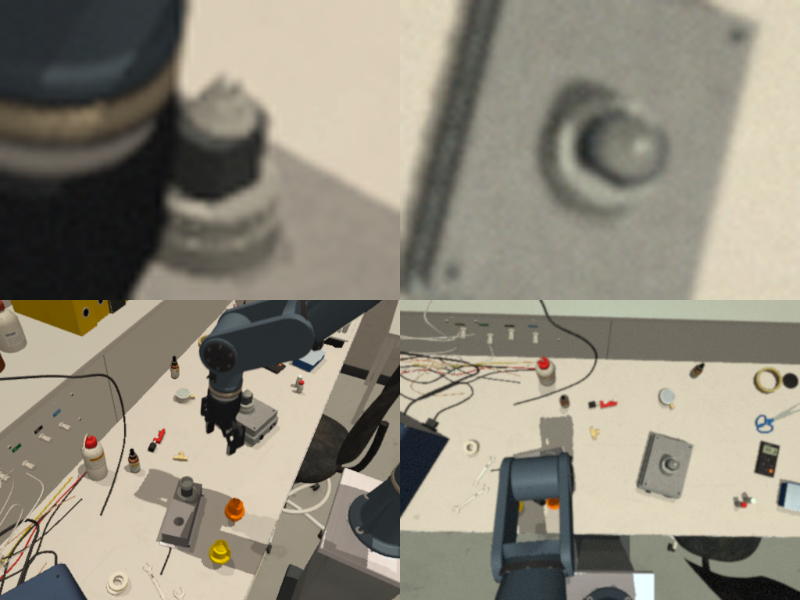

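The head stands in the spindle, but the gripper hides part of it in the scene view. The cup is in the rack, with the tee and cutter as before. I'll move aside for one clear close look.

>>> servo_tool:
  targets:
    - [-30,-50,-20,0,0,0]
    - [-60,-100,-40,0,0,0]
    - [-80,-140,-60,0,0,0]
    - [-97,-175,-60,0,0,0]
    - [-97,-175,-60,0,0,0]

```text
t: 15.9
tcp_pos: [0.4746, 0.3571, 0.3051]
tool_rot: [0.968, -0.25, 0.001, -0.001]
force: [0.2, 0.2, -0.4]
finger_gap: 0.933
```

```bash
python3 - <<'E'
from m import *
import pickle
S0=pickle.load(open("s0.pkl","rb"));s=snapshot("scene");t=snapshot("top")
im=s["color"];c=cv2.resize(im[102:162,281:361],(800,600),interpolation=cv2.INTER_CUBIC)
c=np.clip(c*1.3,0,255).astype(np.uint8)
th=np.linspace(0,2*np.pi,60)
for z,r,col in((.102,.028,(255,0,0)),(.088,.0295,(0,255,0))):
    for a in th[::2]:
        p=pix(s,[.5247+r*np.cos(a),-.193+r*np.sin(a),z]);q=((p-[281,102]+.5)*10).astype(int);cv2.circle(c,tuple(int(v) for v in q),2,col,-1)
save("final2.png",c)
st=sense();print(st["tcp_pos"],st["t"],st["force"])
for nm,(x,y,w,h) in dict(tee=(220,190,24,20),cutter=(188,162,26,32),cup=(222,220,34,20),dropB=(160,185,22,38)).items():
    print(nm,np.abs(im[y:y+h,x:x+w].astype(int)-S0["scene"]["color"][y:y+h,x:x+w]).mean())
for nm,(x,y,w,h) in dict(tee=(240,160,20,20),cutter=(238,122,44,20),dropB=(202,118,18,22)).items():
    print("top",nm,np.abs(t["color"][y:y+h,x:x+w].astype(int)-S0["top"]["color"][y:y+h,x:x+w]).mean())
E
```

```text
[0.47410106 0.35468152 0.30436331] 16.0 [-0.59372952 -0.4530209   0.28367322]
tee 104.79722222222222
cutter 57.52524038461539
cup 63.956372549019605
dropB 29.758373205741627
top tee 7.211666666666667
top cutter 6.601515151515152
top dropB 5.677609427609427
```

View pics/final2.png

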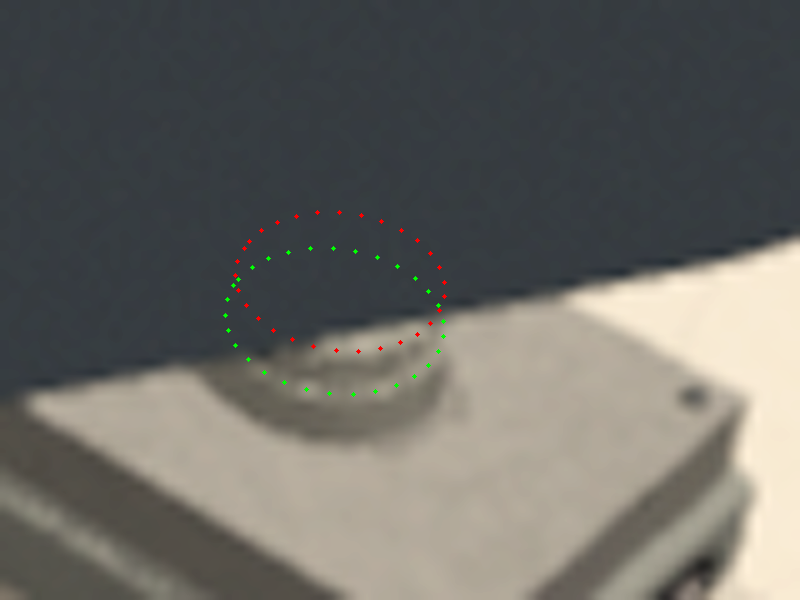

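The arm covers the upper half, but the front flange edge (360,350) lies on the home circle drawn for z = 102 mm. The lower rim (350,393) meets the nose circle for z = 88 mm with no gap. If the head were 4 mm high it would show about 11 px off. The tee, cutter and dropper are unchanged in the top view. Handing in.

```bash
python3 -c "
from station import *
print(sign_off())"
```

```text
the job is handed in; nothing more can be done
None
```

The cone-topped head is in the spindle, pressed fully home and released, and the job is handed in. The robot's clock stood at about 16 s.

- **Fit:** I gripped the head by its flats and met the dog tops at a push of about 8 N. I then turned it about 12° until the slots dropped over the dogs, at about -28° world yaw; the dogs had measured about -30°.
- **Pressing:** I pressed it down to TCP z of 0.1055 m, against 0.1056 m expected for home, where it stalled. The highest force read at the end of any move was about 21 N (about 24 N on the unit with the head's weight), well under 60 N. Forces within a move, and the twist while turning, were not logged.
- **Final checks:** In the last close picture, the front edges of the flange and nose lay on the circles drawn for fully home, with no gap showing. The fingers were open and read about zero force.
- **Surroundings:** The tee, cutter and dropper bottle were unchanged in the top view, and the cup-topped head was still in the rack.
- **Checks that failed or disagreed:**
  - The last circle fit to the flange in the scene view failed, because the arm covered part of it.
  - In the last scene picture, the comparison with the first picture was not usable for the same reason.
  - The two cameras differed by up to 4 mm on the nose position, which the taper's clearance absorbed.

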